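# Put the writing things back on their own stands

### The job

Somebody tidied the engraver's bench in a hurry: the ink bottle, the water cup and the wax seal stand on one another's places and the loupe was left on the leather work pad. Put each one back upright in the middle of its own place - the ink bottle in the well of the wooden ink stand, the water cup on the saucer, the wax seal on the steel cooling plate, the loupe in its round tin - setting one aside on a free spot when its place is still taken. Set them down gently without dropping or tipping any, and leave the wax burner where it is.

Things in the scene. Friction and masses are not known exactly. Their poses are not given: they have to be found in the camera images.
- ink_bottle: Round squat bottle of blue-black glass with a paper label round the body and a black screw cap, closed. Body diameter 50 mm from the base to 44 mm up, cap diameter 31 mm from 52 to 66 mm up (total height 66 mm). 0.10 to 0.19 kg. Loose, upright. Origin: centre of its underside; z up the bottle. Belongs in the well of ink_stand.
- water_cup: Empty white porcelain cup without handle, open at the top: outer diameter 48 mm at the foot and 54 mm at the rim, 62 mm high, wall 3.5 mm. 0.11 to 0.20 kg. Loose, upright. Origin: centre of its underside; z up. Belongs on saucer.
- wax_seal: Hand seal stamp: round brass head (diameter 40 mm, 13 mm high) under a dark turned wooden handle, straight (diameter 26 mm) from 36 to 66 mm up, topped by a mushroom knob (diameter 32 mm) up to 88 mm. 0.13 to 0.25 kg, mostly in the head. Loose, upright. Origin: centre of the head's underside; z up. Belongs on cool_plate.
- loupe: Black stand magnifier: upright cylinder, diameter 46 mm, 48 mm high (slightly waisted, 42 mm, between 10 and 30 mm up), with a pale lens in the top. 0.06 to 0.11 kg. Loose, upright. Origin: centre of its underside; z up. Belongs in loupe_tin.
- ink_stand: Square dark walnut block 100 x 100 x 20 mm with a round well of diameter 66 mm in its middle, 12 mm deep (floor of the well 8 mm above the bench, rim 20 mm above), and a narrow pen groove along two edges. Fixed. Origin: centre of its underside, on the bench; z up.
- saucer: White porcelain saucer, diameter about 122 mm, rim 13 mm above the bench, flat middle of diameter about 80 mm lying 6 mm above the bench. Fixed. Origin: centre of its underside, on the bench; z up.
- cool_plate: Square bare steel plate 90 x 90 mm, its flat top 10 mm above the bench (the seal is rested on it to stay cool). Fixed. Origin: centre of its underside, on the bench; z up.
- loupe_tin: Open round aluminium tin, outer diameter 77 mm, inner 72 mm, rim 15 mm above the bench, grey-lined floor 3 mm above the bench. Fixed. Origin: centre of its underside, on the bench; z up.
- leather_pad: Flat dark brown leather work pad 120 x 120 mm, 4 mm thick, with pale stitching along its edges; nothing belongs on it. Once clear it is a free spot for setting something aside. Fixed. Origin: centre of its underside, on the bench; z up.
- wax_burner: Small brass wax burner: round foot plate of diameter 84 mm, three legs that carry a ring of diameter 64 mm 60 mm above the bench, a tea light in it. 0.3 kg, loose; it stands among the other things and is to stay where it is. Origin: centre of its underside; z up.
There are look-alikes about, which are no part of the job. What is shaped like the ink_bottle but red is not meant.

How it is judged (in metres and radians):
At the end, for the whole second after the job is handed in: Upright (6 degrees), at rest, released, down on the floor of its own place: ink bottle within 11 mm of the middle of the ink stand, cup 13 mm of the saucer's, seal 15 mm of the cooling plate's, loupe 15 mm of its tin's; wax burner within 15 mm of where it stood (horizontal distance between ink_bottle and ink_stand below 0.011 m and z of ink_bottle in the frame of ink_stand between 0.004 and 0.012 m and angle between each of ink_bottle, water_cup, wax_seal, loupe's own z axis and vertical below 0.1 rad and linear speed of each of ink_bottle, water_cup, wax_seal, loupe below 0.02 m/s and angular speed of each of ink_bottle, water_cup, wax_seal, loupe below 0.2 rad/s and horizontal distance between water_cup and saucer below 0.013 m and z of water_cup in the frame of saucer between 0.002 and 0.01 m and horizontal distance between wax_seal and cool_plate below 0.015 m and z of wax_seal in the frame of cool_plate between 0.006 and 0.014 m and horizontal distance between loupe and loupe_tin below 0.015 m and z of loupe in the frame of loupe_tin between -0.001 and 0.007 m and distance of wax_burner from where it was at the start of the episode below 0.015 m); the robot touches nothing.
It fails at once if the wax burner is shoved (15 mm) or tipped (distance of wax_burner from where it was at the start of the episode above 0.015 m or angle between wax_burner's own z axis and vertical above 0.2 rad).
It fails at once if one of the four things is tipped by more than 45 degrees (angle between any of ink_bottle, water_cup, wax_seal, loupe's own z axis and vertical above 0.8 rad).
It fails at once if one of the four things is dropped (falls free of the fingers faster than 0.6 m/s, about 2 cm) ((linear speed of ink_bottle above 0.6 m/s and contact force between the fingers and ink_bottle below 0.02 N) or (linear speed of water_cup above 0.6 m/s and contact force between the fingers and water_cup below 0.02 N) or (linear speed of wax_seal above 0.6 m/s and contact force between the fingers and wax_seal below 0.02 N) or (linear speed of loupe above 0.6 m/s and contact force between the fingers and loupe below 0.02 N)).
It also fails if it takes over 115 s, if anything falls off the work surface, if the arm or the gripper's body presses on something with over 40 N, if the wrist force passes 120 N, or if a joint passes its speed limit or range.

### The arm

A 6-joint arm with a two-finger parallel gripper is mounted at the origin on the work surface. World frame = base frame: x ahead of the robot, y to its left, z up, the work surface at z = 0. Lengths are in m, angles in degrees, forces in N, time in s.
With the tool pointing down it reaches from about 0.3 to 0.75 m from the base axis. Payload 8.5 kg.
Tool frame: the origin (TCP) lies midway between the tips of the shut fingers; the grasp point (between the pads) lies 19 mm behind it; z points along the fingers, y is the line along which they close (so a half turn about z gives the same grasp; the last joint's range is limited). The gripper opens to 85 mm and grips with 20 to 120 N. Pads are 22 mm wide; open, the fingers measure 114 mm over their backs; the gripper's body (76 mm by 85 mm) begins 54 mm behind the grasp point. The pads swing forward as they close: fully open they stand 13 mm farther back than shut.
Start: joints at [-75.991, 21.807, 74.336, -0, 83.858, -12.336], TCP at [0.244, -0.493, 0.231] pointing down, gripper open.
Joint ranges: [-178.18, 178.18], [-50.72, 133.34], [12.68, 142.11], [-81.47, 261.47], [9.98, 163.14], [-165.26, 165.26]. Speed limits (degrees/s): [136.94, 136.94, 180, 180, 180, 180].

### API

Orientations are given as a 3x3 rotation matrix whose columns are the frame's x, y, z axes.
In Python, from rig import env, get_image, close_job gives the robot as it stands.
- The arm moves only by the tool step_arm, never from a script. Its argument "targets" is a list of rows, each a list of 2 entries, a list of its own where there are three numbers: the shift along the tool's x, y, z as a fraction of full scale, then the turn, a rotation vector about the tool's x, y, z as a fraction of full scale. In form: [[[x, y, z], [wx, wy, wz]], ...]. A call has 1 to 10 rows; each row is the pose to reach, as a shift and turn from the pose commanded when the call began, along the tool's axes at that moment; what a row does not reach only later rows make up. Full scale, the value 1, is 0.3 m for a shift and 45 degrees for a turn. A row lasts 1/12 s, in which the tool goes at most 41.7 mm and 7.16 degrees, less where a joint would pass 70% of its speed; a pose out of reach is approached as far as the arm can. A call with a number of a shift or a turn outside -1 to 1 is refused whole. A call with a gripper value outside its range is refused whole. "jaw" is the finger opening in mm, from 0 to 85.4, set as the call begins (left out, the last holds). The fingers move at their own pace and stop on an object; "grip_force" is the grip in N (left out, the last holds). Time passes only in rows, so rows that repeat a pose let the fingers close. It gives the time, the measured TCP pose, the force, the opening and the grip force at its end, in the units of the state.
- env.observe(): the state, without advancing time (a new reading comes with each control period).
- get_image(name): name is "scene" or "side" or "wrist"; returns a dict with "img" (420x560x3 uint8, red, green, blue), "z_map" (420x560 float32, m along the optical axis (not along the pixel's ray), 0 where there is no reading), "intrinsics" (3x3 intrinsics, pixels), "rvec" (rotation vector, rad) and "tvec" (3), from world to camera coordinates, as OpenCV has them. Camera axes: x right, y down, z forward; pixel columns grow to the right and rows downward; lengths in m; the calibration is good to about 2 mm. A picture is of the moment at which its call begins.
- close_job(): hands the job in; it is judged then, once.
The state is a dict: "time_s": time; "q": joint angles; "qvel": joint speeds; "joint_efforts": joint torques, N m; "position": TCP position; "tool_rot": TCP orientation; "ft_force": force on the tool from outside, world axes, zero at the start; "wrist_torque": the same for the moment, N m; "grip_width": finger opening in m; "gripper_force": force on a finger pad.
Only numpy, scipy, OpenCV 4.12 (cv2) and the standard library are available. Lean on these libraries where they do the work, as an engineer would, in place of code of your own. Each camera call takes 0.05 s, during which the arm holds its last target. There are 200 camera calls.

## Working session

There is one attempt and no reset: what is moved stays moved. The work goes in short steps, Python scripts to look and compute and a tool call to move; the robot and the scene stay as the last step left them, time stands still between calls to the robot, and variables do not carry over. Pictures are saved under pics/ and viewed, at most 14 in all, crops included, and the job is handed in when it is done.

Besides the shell and the picture viewer there is one more tool, called after "Emit:" as name(argument=value, ...), one argument or row to a line, values as JSON. step_arm: Moves the arm, as the interface text tells. Its arguments: {"type":"object","properties":{"targets":{"type":"array","items":{"type":"array"}},"jaw":{"type":"number"},"grip_force":{"type":"number"}},"required":["targets"]}

```bash
ls; mkdir -p pics; python3 - <<'E'
from rig import env,get_image
import cv2,numpy as np
s=env.observe();print(s['time_s'],s['position'],s['tool_rot'],s['grip_width'])
for n in("scene","side"):
    d=get_image(n);cv2.imwrite(f"pics/{n}0.png",cv2.resize(d["img"][:,:,::-1],(784,588),interpolation=cv2.INTER_CUBIC));np.savez(f"{n}0.npz",**d)
E
```

```text
pics
0.0 [ 0.24399893 -0.49257824  0.23069067] [[ 8.96147294e-01  4.43756585e-01 -3.46460935e-04]
 [ 4.43756586e-01 -8.96146140e-01  1.47964982e-03]
 [ 3.46124720e-04 -1.47972850e-03 -9.99998845e-01]] 0.08519816887322637
```

View pics/scene0.png

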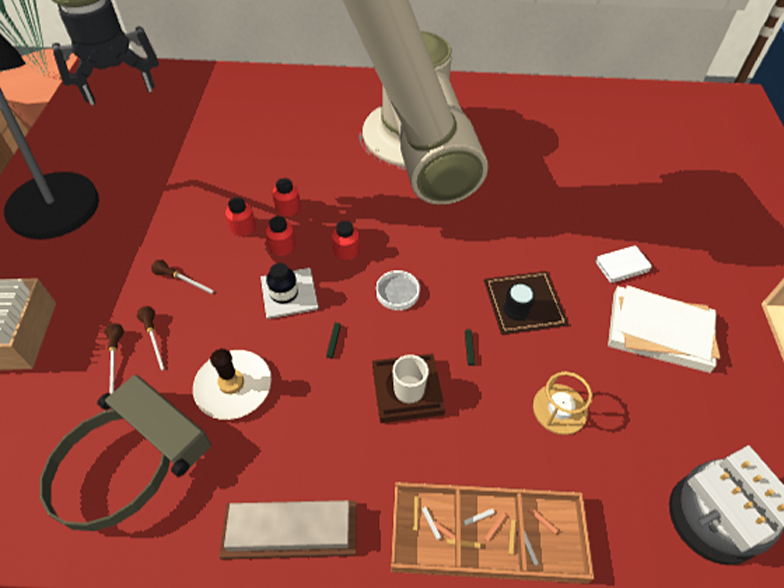

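View pics/side0.png

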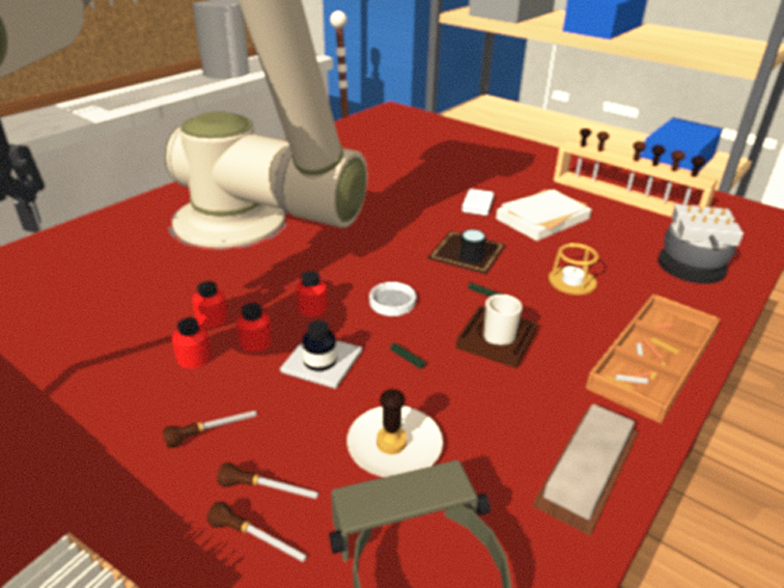

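The scene view (784-px scale) shows:
- The ink bottle stands on the plate at (282,285).
- The seal is on the saucer at (228,375).
- The cup is on the ink stand at (410,380).
- The loupe is on the pad at (520,300).
- The tin is empty at (398,290).
- The burner is at (565,400).
- Red look-alike bottles are at (238–345, 195–240).

The side view agrees. Next I'll measure positions from depth.

```bash
cat > h.py <<'E'
import numpy as np,cv2
def cloud(d):
    z=d["z_map"];K=d["intrinsics"];v,u=np.indices(z.shape);m=z>0
    P=np.stack([(u-K[0,2])/K[0,0]*z,(v-K[1,2])/K[1,1]*z,z],-1)
    R,_=cv2.Rodrigues(np.array(d["rvec"],float));W=(P-np.array(d["tvec"]).ravel())@R
    W[~m]=np.nan;return W
def near(W,c,r,z0,z1):
    P=W.reshape(-1,3);P=P[~np.isnan(P[:,0])]
    return P[(np.hypot(P[:,0]-c[0],P[:,1]-c[1])<r)&(P[:,2]>z0)&(P[:,2]<z1)]
E
python3 - <<'E'
from h import *
C={n:cloud(np.load(n+"0.npz")) for n in("scene","side")}
A={"bottle":(282,272,.05,.058,.08),"bottlebody":(282,285,.04,.03,.055),"plate":(290,300,.075,.007,.0135),"seal":(222,357,.05,.078,.1),"sealhandle":(222,357,.05,.045,.07),"saucer":(232,385,.085,.010,.017),"cup":(410,362,.06,.076-.01,.08),"cupbody":(410,380,.05,.03,.06),"stand":(408,388,.08,.016,.024),
"loupe":(520,292,.05,.047,.058),"pad":(526,300,.1,.0028,.0065),"tin":(398,288,.06,.012,.018),"ring":(568,388,.06,.055,.065),"foot":(560,410,.07,.003,.012)}
for k,(u,v,r,z0,z1) in A.items():
    w=C["scene"][round(v/1.4),round(u/1.4)]
    print(k,"pix",w.round(3))
    allp=[]
    for n in C:
        P=near(C[n],w,r,z0,z1)
        if len(P)<8: print("  ",n,len(P));continue
        allp.append(P)
        q=(P[:,:2]*1000).astype(np.float32);c,R=cv2.minEnclosingCircle(q);mr=cv2.minAreaRect(q)
        print("  ",n,len(P),"z",np.percentile(P[:,2],[5,50,95]).round(4),"circ",np.round(c,1),round(R,1),"rect",np.round(mr[0],1),np.round(mr[1],1),round(mr[2],1))
    if len(allp)>1:
        q=(np.vstack(allp)[:,:2]*1000).astype(np.float32);c,R=cv2.minEnclosingCircle(q);mr=cv2.minAreaRect(q)
        print("   both circ",np.round(c,1),round(R,1),"rect",np.round(mr[0],1),np.round(mr[1],1),round(mr[2],1))
for n in C:
    P=near(C[n],(.5,0),.5,-.01,.01);print(n,"bench",np.percentile(P[:,2],[20,50,80]).round(4))
E
```

```text
bottle pix [ 0.472 -0.206  0.075]
   scene 187 z [0.0585 0.0744 0.078 ] circ [ 470.1 -210.7] 20.8 rect [ 469.9 -210.7] [41.3 33.6] 20.9
   side 228 z [0.0585 0.0737 0.0768] circ [ 468.2 -212.7] 18.7 rect [ 470.  -213.3] [33.6 32.4] 9.8
   both circ [ 470.  -210.9] 20.9 rect [ 470.2 -211.3] [41.4 33.5] 17.7
bottlebody pix [ 0.486 -0.206  0.055]
   scene 164 z [0.0319 0.0439 0.0546] circ [ 469.1 -211.5] 25.6 rect [ 473.6 -209.8] [40.5 50.1] 19.0
   side 266 z [0.0318 0.0445 0.0545] circ [ 471.6 -213.5] 25.3 rect [ 478.1 -216.1] [49.8 32.3] 71.3
   both circ [ 469.2 -212.9] 26.7 rect [ 472.9 -212.1] [42.1 52.3] 12.7
plate pix [ 0.485 -0.197  0.014]
   scene 634 z [0.0078 0.0102 0.0125] circ [ 466.9 -203.3] 59.7 rect [ 462.8 -204.1] [92.7 89.6] 16.4
   side 693 z [0.0079 0.0096 0.0117] circ [ 467.9 -204.6] 58.9 rect [ 463.2 -204.4] [90.6 92.3] 17.2
   both circ [ 467.2 -203.5] 60.1 rect [ 463.1 -204.4] [92.6 92.3] 17.2
seal pix [ 0.65  -0.261  0.092]
   scene 177 z [0.083  0.0909 0.095 ] circ [ 647.3 -265.9] 15.7 rect [ 648.  -265.6] [28.1 30.2] 13.6
   side 234 z [0.0816 0.0896 0.0945] 
[... 2494 characters left out ...]
0 rect [445.9 -13.1] [76.7 78.9] 8.9
ring pix [0.622 0.27  0.003]
   scene 136 z [0.0573 0.0602 0.0626] circ [656.4 252. ] 34.0 rect [647.2 257.3] [67.9 45. ] 59.8
   side 78 z [0.0562 0.0591 0.0611] circ [655.8 252.2] 35.5 rect [647.6 256.8] [69.4 44.3] 59.9
   both circ [655.8 252.2] 35.5 rect [647.2 257. ] [69.4 45.2] 59.9
foot pix [0.672 0.246 0.023]
   scene 728 z [0.0031 0.0047 0.0077] circ [671.8 245.6] 69.0 rect [668.3 247.8] [129.1 127.2] 56.9
   side 255 z [0.0031 0.0044 0.0098] circ [670.  255.7] 57.2 rect [659.3 251.2] [ 93.4 100.4] 59.3
   both circ [671.8 245.6] 69.0 rect [668.3 247.8] [129.1 127.2] 56.9
scene bench [-0.0008  0.0007  0.0024]
side bench [-0.0012 -0.0001  0.0011]
```

```bash
cat > go.py <<'E'
# usage: go.py x y z ...  (mm) -> shift fractions in tool axes
import sys,numpy as np
from rig import env
s=env.observe();R=np.array(s['tool_rot']);p=np.array(s['position'])
a=np.array(sys.argv[1:],float).reshape(-1,3)/1000
print('t',round(s['time_s'],2),'p',(p*1000).round(1),'yaw y',R[:,1].round(3),'w',round(s['grip_width'],4),'q6',round(s['q'][5]))
for t in a: print((t*1000).round(1),((t-p)@R/0.3).round(3))
E
python3 go.py 474.5 195.7 150
```

```text
t 0.1 p [ 244.  -492.6  230.8] yaw y [ 0.444 -0.896 -0.001] w 0.0852 q6 -12
[474.5 195.7 150. ] [ 1.707 -1.715  0.272]
```

Emit:
step_arm(
  targets=[
    [[1,-1,0.2],[0,0,0]],
    [[1,-1,0.2],[0,0,0]],
    [[1,-1,0.2],[0,0,0]],
    [[1,-1,0.2],[0,0,0]],
    [[1,-1,0.2],[0,0,0]],
    [[1,-1,0.2],[0,0,0]],
    [[1,-1,0.2],[0,0,0]],
    [[1,-1,0.2],[0,0,0]],
    [[1,-1,0.2],[0,0,0]],
    [[1,-1,0.2],[0,0,0]],
  ],
  jaw=85,
  grip_force=40,
)

```text
time_s: 0.93
position: [0.376, -0.1, 0.1727]
tool_rot: [[0.896, 0.443, 0.0], [0.443, -0.896, -0.0], [0.0, 0.0, -1.0]]
ft_force: [1.2, -0.1, -0.3]
grip_width: 0.0852
gripper_force: 0.0
```

```bash
python3 go.py 474.5 195.7 130
```

```text
t 0.93 p [ 376.  -100.   172.7] yaw y [ 0.443 -0.896  0.   ] w 0.0852 q6 31
[474.5 195.7 130. ] [ 0.731 -0.738  0.142]
```

Emit:
step_arm(
  targets=[
    [[0.73,-0.73,0.1],[0,0,0]],
    [[0.73,-0.73,0.1],[0,0,0]],
    [[0.73,-0.73,0.1],[0,0,0]],
    [[0.73,-0.73,0.1],[0,0,0]],
    [[0.73,-0.73,0.1],[0,0,0]],
    [[0.73,-0.73,0.1],[0,0,0]],
    [[0.73,-0.73,0.1],[0,0,0]],
    [[0.73,-0.73,0.1],[0,0,0]],
    [[0.73,-0.73,0.1],[0,0,0]],
    [[0.73,-0.73,0.1],[0,0,0]],
  ],
)

```text
time_s: 1.77
position: [0.4747, 0.1921, 0.1424]
tool_rot: [[0.895, 0.446, -0.001], [0.446, -0.895, -0.0], [-0.001, -0.0, -1.0]]
ft_force: [-0.7, 0.1, -0.9]
grip_width: 0.0849
gripper_force: 0.0
```

```bash
python3 go.py 474.5 195.7 80 474.5 195.7 22;  python3 - <<'E'
from rig import get_image
import cv2
cv2.imwrite("pics/w1.png",get_image("wrist")["img"][:,:,::-1])
E
```

```text
t 1.77 p [474.7 192.1 142.4] yaw y [ 0.446 -0.895 -0.   ] w 0.0849 q6 72
[474.5 195.7  80. ] [ 0.005 -0.011  0.208]
[474.5 195.7  22. ] [ 0.005 -0.011  0.401]
```

View pics/w1.png

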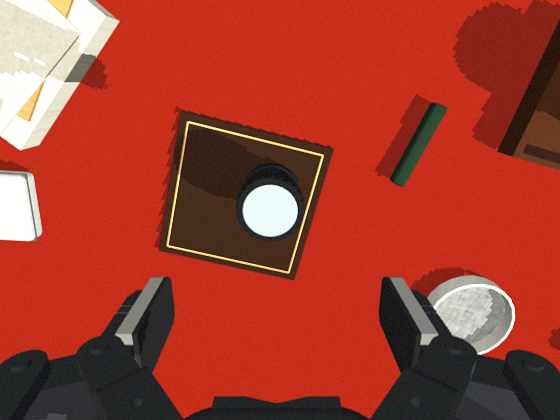

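The wrist view shows the loupe at (270,210), midway between the fingers (about 276), so I'll descend.

Emit:
step_arm(
  targets=[
    [[0.005,-0.01,0.1],[0,0,0]],
    [[0.005,-0.01,0.2],[0,0,0]],
    [[0.005,-0.01,0.3],[0,0,0]],
    [[0.005,-0.01,0.35],[0,0,0]],
    [[0.005,-0.01,0.4],[0,0,0]],
    [[0.005,-0.01,0.4],[0,0,0]],
    [[0.005,-0.01,0.4],[0,0,0]],
  ],
)

```text
time_s: 2.4
position: [0.475, 0.1938, 0.0231]
tool_rot: [[0.897, 0.442, -0.001], [0.442, -0.897, -0.0], [-0.001, -0.0, -1.0]]
ft_force: [0.7, 0.9, 1.1]
grip_width: 0.085
gripper_force: 0.0
```

Emit:
step_arm(
  targets=[
    [[0,0,0],[0,0,0]],
    [[0,0,0],[0,0,0]],
    [[0,0,0],[0,0,0]],
    [[0,0,0],[0,0,0]],
    [[0,0,0],[0,0,0]],
    [[0,0,0],[0,0,0]],
    [[0,0,0],[0,0,0]],
    [[0,0,0],[0,0,0]],
    [[0,0,0],[0,0,0]],
    [[0,0,0],[0,0,0]],
  ],
  jaw=20,
)

```text
time_s: 3.23
position: [0.4755, 0.1948, 0.0241]
tool_rot: [[0.896, 0.444, 0.002], [0.444, -0.896, 0.0], [0.002, 0.001, -1.0]]
ft_force: [-0.8, -1.5, 7.2]
grip_width: 0.0446
gripper_force: 40.0
```

```bash
python3 go.py 446.4 -13 100  446.4 -13 22
```

```text
t 3.23 p [475.5 194.8  24.1] yaw y [ 0.444 -0.896  0.001] w 0.0446 q6 73
[446.4 -13.  100. ] [-0.394  0.578 -0.253]
[446.4 -13.   22. ] [-0.394  0.578  0.007]
```

Emit:
step_arm(
  targets=[
    [[0,0,-0.08],[0,0,0]],
    [[0,0,-0.16],[0,0,0]],
    [[-0.04,0.06,-0.2],[0,0,0]],
    [[-0.1,0.15,-0.2],[0,0,0]],
    [[-0.17,0.25,-0.2],[0,0,0]],
    [[-0.24,0.35,-0.2],[0,0,0]],
    [[-0.31,0.45,-0.2],[0,0,0]],
    [[-0.36,0.53,-0.2],[0,0,0]],
    [[-0.395,0.578,-0.2],[0,0,0]],
    [[-0.395,0.578,-0.2],[0,0,0]],
  ],
)

```text
time_s: 4.07
position: [0.4458, -0.0159, 0.0834]
tool_rot: [[0.898, 0.441, 0.001], [0.441, -0.898, -0.001], [0.0, 0.001, -1.0]]
ft_force: [-0.5, 0.0, -1.4]
grip_width: 0.0448
gripper_force: 41.2
```

```bash
python3 go.py 446.4 -13 35  446.4 -13 23
```

```text
t 4.07 p [445.8 -15.9  83.4] yaw y [ 0.441 -0.898  0.001] w 0.0448 q6 47
[446.4 -13.   35. ] [ 0.006 -0.008  0.161]
[446.4 -13.   23. ] [ 0.006 -0.008  0.201]
```

Emit:
step_arm(
  targets=[
    [[0,0,0.05],[0,0,0]],
    [[0,0,0.1],[0,0,0]],
    [[0,0,0.14],[0,0,0]],
    [[0,0,0.165],[0,0,0]],
    [[0,0,0.175],[0,0,0]],
    [[0,0,0.185],[0,0,0]],
    [[0,0,0.19],[0,0,0]],
    [[0,0,0.195],[0,0,0]],
    [[0,0,0.2],[0,0,0]],
    [[0,0,0.2],[0,0,0]],
  ],
)

```text
time_s: 4.9
position: [0.446, -0.0132, 0.0232]
tool_rot: [[0.896, 0.444, 0.001], [0.444, -0.896, -0.0], [0.0, 0.0, -1.0]]
ft_force: [0.0, -0.1, -0.7]
grip_width: 0.0451
gripper_force: 41.5
```

Emit:
step_arm(
  targets=[
    [[0,0,0.003],[0,0,0]],
    [[0,0,0.006],[0,0,0]],
    [[0,0,0.006],[0,0,0]],
    [[0,0,0.006],[0,0,0]],
  ],
)

```text
time_s: 5.23
position: [0.4461, -0.0132, 0.023]
tool_rot: [[0.896, 0.444, 0.002], [0.444, -0.896, -0.001], [0.001, 0.001, -1.0]]
ft_force: [-5.3, 0.6, 24.9]
grip_width: 0.0448
gripper_force: 43.8
```

Emit:
step_arm(
  targets=[
    [[0,0,-0.006],[0,0,0]],
    [[0,0,-0.006],[0,0,0]],
    [[0,0,-0.006],[0,0,0]],
    [[0,0,-0.006],[0,0,0]],
    [[0,0,-0.006],[0,0,0]],
    [[0,0,-0.006],[0,0,0]],
    [[0,0,-0.006],[0,0,0]],
    [[0,0,-0.006],[0,0,0]],
  ],
  jaw=85,
)

```text
time_s: 5.9
position: [0.4458, -0.0132, 0.0229]
tool_rot: [[0.896, 0.444, -0.0], [0.444, -0.896, 0.0], [-0.0, -0.0, -1.0]]
ft_force: [0.2, -0.2, 0.2]
grip_width: 0.0847
gripper_force: 0.0
```

```bash
python3 go.py 446.4 -13 150  641.2 14.3 140 641.2 14.3 40
```

```text
t 5.9 p [445.8 -13.2  22.9] yaw y [ 0.444 -0.896 -0.   ] w 0.0847 q6 47
[446.4 -13.  150. ] [ 0.002  0.    -0.424]
[641.2  14.3 140. ] [ 0.624  0.207 -0.39 ]
[641.2  14.3  40. ] [ 0.624  0.207 -0.057]
```

Emit:
step_arm(
  targets=[
    [[0,0,-0.13],[0,0,0]],
    [[0,0,-0.26],[0,0,0]],
    [[0.02,0.01,-0.37],[0,0,0]],
    [[0.13,0.05,-0.39],[0,0,0]],
    [[0.25,0.09,-0.39],[0,0,0]],
    [[0.37,0.13,-0.39],[0,0,0]],
    [[0.49,0.17,-0.39],[0,0,0]],
    [[0.58,0.2,-0.39],[0,0,0]],
    [[0.625,0.207,-0.39],[0,0,0]],
    [[0.625,0.207,-0.39],[0,0,0]],
  ],
)

```text
time_s: 6.73
position: [0.6433, 0.015, 0.1388]
tool_rot: [[0.896, 0.445, -0.0], [0.445, -0.896, 0.0], [0.0, -0.0, -1.0]]
ft_force: [-0.2, 0.6, -0.4]
grip_width: 0.0849
gripper_force: 0.0
```

```bash
python3 go.py 641.2 14.3 28;  python3 - <<'E'
from rig import get_image
import cv2
cv2.imwrite("pics/w2.png",get_image("wrist")["img"][:,:,::-1])
E
```

```text
t 6.73 p [643.3  15.  138.8] yaw y [ 0.445 -0.896 -0.   ] w 0.0849 q6 54
[641.2  14.3  28. ] [-0.007 -0.001  0.369]
```

View pics/w2.png

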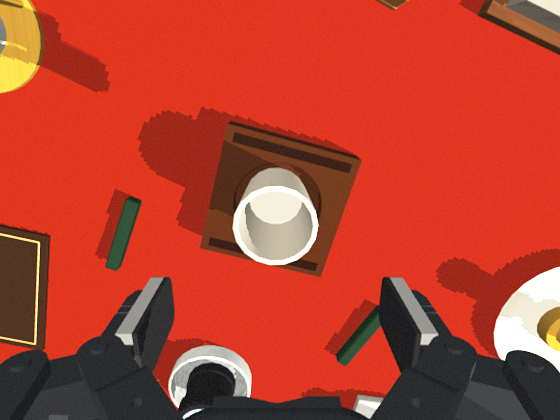

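The cup rim is centred at (275,225), midway between the fingers. The loupe sits in the tin at about (210,385).

Emit:
step_arm(
  targets=[
    [[0,0,0.1],[0,0,0]],
    [[0,0,0.2],[0,0,0]],
    [[0,0,0.28],[0,0,0]],
    [[0,0,0.33],[0,0,0]],
    [[0,0,0.37],[0,0,0]],
    [[0,0,0.37],[0,0,0]],
    [[0,0,0.37],[0,0,0]],
  ],
)

```text
time_s: 7.37
position: [0.6411, 0.0142, 0.0294]
tool_rot: [[0.896, 0.444, -0.0], [0.444, -0.896, -0.0], [-0.0, -0.0, -1.0]]
ft_force: [-0.2, -0.6, -1.0]
grip_width: 0.0848
gripper_force: 0.0
```

Emit:
step_arm(
  targets=[
    [[0,0,0],[0,0,0]],
    [[0,0,0],[0,0,0]],
    [[0,0,0],[0,0,0]],
    [[0,0,0],[0,0,0]],
    [[0,0,0],[0,0,0]],
    [[0,0,0],[0,0,0]],
    [[0,0,0],[0,0,0]],
    [[0,0,0],[0,0,0]],
    [[0,0,0],[0,0,0]],
  ],
  jaw=25,
)

```text
time_s: 8.12
position: [0.642, 0.0144, 0.0304]
tool_rot: [[0.896, 0.444, 0.002], [0.444, -0.896, -0.0], [0.002, 0.001, -1.0]]
ft_force: [-1.3, 1.4, 6.5]
grip_width: 0.0524
gripper_force: 41.3
```

```bash
python3 go.py 480 200 100  480 200 26; python3 - <<'E'
from h import *
for n in("scene","side"):
    d=np.load(n+"0.npz");W=cloud(d)
    m=(W[...,2]<.012)&(d["img"].sum(-1)<170)&(np.hypot(W[...,0]-.48,W[...,1]-.2)<.1)
    P=(W[m][:,:2]*1000).astype(np.float32);print(n,len(P),np.median(P,0),cv2.minAreaRect(P))
E
```

```text
t 8.12 p [642.   14.4  30.4] yaw y [ 0.444 -0.896  0.001] w 0.0524 q6 54
[480. 200. 100.] [-0.209 -0.794 -0.233]
[480. 200.  26.] [-0.209 -0.794  0.013]
scene 1232 [466.3141  226.19525] ((462.6578063964844, 188.1341552734375), (126.67571258544922, 183.34585571289062), 17.339223861694336)
side 401 [447.9072  198.95203] ((455.71368408203125, 209.46347045898438), (117.692626953125, 112.33016967773438), 11.73220157623291)
```

Emit:
step_arm(
  targets=[
    [[0,0,-0.08],[0,0,0]],
    [[0,0,-0.16],[0,0,0]],
    [[-0.02,-0.06,-0.2],[0,0,0]],
    [[-0.045,-0.17,-0.2],[0,0,0]],
    [[-0.075,-0.29,-0.2],[0,0,0]],
    [[-0.11,-0.42,-0.2],[0,0,0]],
    [[-0.145,-0.55,-0.2],[0,0,0]],
    [[-0.175,-0.67,-0.2],[0,0,0]],
    [[-0.2,-0.77,-0.2],[0,0,0]],
    [[-0.215,-0.825,-0.2],[0,0,0]],
  ],
)

```text
time_s: 8.95
position: [0.4712, 0.2097, 0.0893]
tool_rot: [[0.895, 0.446, -0.001], [0.446, -0.895, 0.0], [-0.001, -0.001, -1.0]]
ft_force: [-0.9, 0.3, -1.3]
grip_width: 0.0519
gripper_force: 42.7
```

Emit:
step_arm(
  targets=[
    [[0,0,0.05],[0,0,0]],
    [[0,0,0.1],[0,0,0]],
    [[0,0,0.15],[0,0,0]],
    [[0,0,0.18],[0,0,0]],
    [[0,0,0.195],[0,0,0]],
    [[0,0,0.2],[0,0,0]],
    [[0,0,0.205],[0,0,0]],
    [[0,0,0.21],[0,0,0]],
    [[0,0,0.21],[0,0,0]],
  ],
)

```text
time_s: 9.7
position: [0.4743, 0.2076, 0.0266]
tool_rot: [[0.896, 0.444, 0.001], [0.444, -0.896, 0.0], [0.001, 0.0, -1.0]]
ft_force: [0.7, 0.5, -1.3]
grip_width: 0.0524
gripper_force: 42.7
```

Emit:
step_arm(
  targets=[
    [[0,0,0.003],[0,0,0]],
    [[0,0,0.006],[0,0,0]],
    [[0,0,0.006],[0,0,0]],
    [[0,0,0.006],[0,0,0]],
  ],
)

```text
time_s: 10.03
position: [0.4746, 0.2079, 0.0263]
tool_rot: [[0.896, 0.444, 0.003], [0.444, -0.896, 0.001], [0.003, 0.001, -1.0]]
ft_force: [-4.7, 1.0, 17.8]
grip_width: 0.0518
gripper_force: 43.7
```

Contact. Release, then go to the bottle.

Emit:
step_arm(
  targets=[
    [[0,0,-0.006],[0,0,0]],
    [[0,0,-0.006],[0,0,0]],
    [[0,0,-0.006],[0,0,0]],
    [[0,0,-0.006],[0,0,0]],
    [[0,0,-0.006],[0,0,0]],
    [[0,0,-0.006],[0,0,0]],
    [[0,0,-0.006],[0,0,0]],
    [[0,0,-0.1],[0,0,0]],
    [[0,0,-0.22],[0,0,0]],
    [[0,0,-0.34],[0,0,0]],
  ],
  jaw=85,
)

```text
time_s: 10.87
position: [0.4732, 0.2074, 0.1269]
tool_rot: [[0.896, 0.444, -0.002], [0.444, -0.896, -0.0], [-0.002, -0.001, -1.0]]
ft_force: [0.8, 0.3, 0.8]
grip_width: 0.085
gripper_force: 0.0
```

```bash
python3 go.py 469.8 -212 145
```

```text
t 10.87 p [473.2 207.4 126.9] yaw y [ 0.444 -0.896 -0.001] w 0.085 q6 74
[ 469.8 -212.   145. ] [-0.631  1.248 -0.06 ]
```

Emit:
step_arm(
  targets=[
    [[-0.5,1,-0.04],[0,0,0]],
    [[-0.5,1,-0.04],[0,0,0]],
    [[-0.5,1,-0.04],[0,0,0]],
    [[-0.5,1,-0.04],[0,0,0]],
    [[-0.5,1,-0.04],[0,0,0]],
    [[-0.5,1,-0.04],[0,0,0]],
    [[-0.5,1,-0.04],[0,0,0]],
    [[-0.5,1,-0.04],[0,0,0]],
    [[-0.5,1,-0.04],[0,0,0]],
    [[-0.5,1,-0.04],[0,0,0]],
  ],
)

```text
time_s: 11.7
position: [0.4724, -0.1298, 0.138]
tool_rot: [[0.898, 0.44, -0.0], [0.44, -0.898, 0.0], [-0.0, -0.0, -1.0]]
ft_force: [-0.5, 0.7, 0.1]
grip_width: 0.0852
gripper_force: 0.0
```

Emit:
step_arm(
  targets=[
    [[-0.07,0.12,0],[0,0,0]],
    [[-0.13,0.245,0],[0,0,0]],
    [[-0.13,0.245,0],[0,0,0]],
    [[-0.13,0.245,0],[0,0,0]],
    [[-0.13,0.245,0],[0,0,0]],
  ],
)

```text
time_s: 12.12
position: [0.4701, -0.2095, 0.1379]
tool_rot: [[0.896, 0.445, -0.001], [0.445, -0.896, 0.001], [-0.0, -0.001, -1.0]]
ft_force: [0.2, 0.2, 0.4]
grip_width: 0.085
gripper_force: 0.0
```

```bash
python3 go.py 469.8 -212 28;  python3 - <<'E'
from rig import get_image
import cv2
cv2.imwrite("pics/w3.png",get_image("wrist")["img"][:,:,::-1])
E
```

```text
t 12.12 p [ 470.1 -209.5  137.9] yaw y [ 0.445 -0.896 -0.001] w 0.085 q6 26
[ 469.8 -212.    28. ] [-0.004  0.007  0.366]
```

View pics/w3.png

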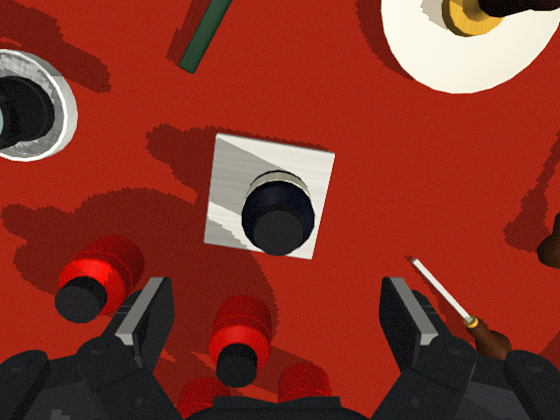

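The bottle is centred at (277,215). Before descending I'll check the red bottles' clearance to the fingers.

```bash
python3 - <<'E'
from h import *
T=np.array([[.896,.444],[.444,-.896]])
for n in("scene","side"):
    d=np.load(n+"0.npz");W=cloud(d);i=d["img"].astype(int)
    m=(W[...,2]>.02)&(W[...,2]<.07)&(np.hypot(W[...,0]-.47,W[...,1]+.21)<.2)&(np.hypot(W[...,0]-.47,W[...,1]+.21)>.045)
    P=W[m][:,:2];r=((P-[.4698,-.212])@T)*1000
    r=r[(abs(r[:,1])<90)];print(n,len(r));near=r[(r[:,0]>-70)&(r[:,0]<60)];print(near.round()[::max(1,len(near)//12)])
E
```

```text
scene 745
[]
side 1057
[]
```

Emit:
step_arm(
  targets=[
    [[0,0,0.1],[0,0,0]],
    [[0,0,0.2],[0,0,0]],
    [[0,0,0.28],[0,0,0]],
    [[0,0,0.34],[0,0,0]],
    [[0,0.004,0.385],[0,0,0]],
    [[0,0.004,0.385],[0,0,0]],
    [[0,0.004,0.385],[0,0,0]],
  ],
)

```text
time_s: 12.75
position: [0.4708, -0.2108, 0.0227]
tool_rot: [[0.895, 0.445, -0.001], [0.445, -0.895, 0.001], [-0.0, -0.001, -1.0]]
ft_force: [-0.2, 1.2, -0.2]
grip_width: 0.085
gripper_force: 0.0
```

Emit:
step_arm(
  targets=[
    [[0,0,0],[0,0,0]],
    [[0,0,0],[0,0,0]],
    [[0,0,0],[0,0,0]],
    [[0,0,0],[0,0,0]],
    [[0,0,0],[0,0,0]],
    [[0,0,0],[0,0,0]],
    [[0,0,0],[0,0,0]],
    [[0,0,0],[0,0,0]],
    [[0,0,0],[0,0,0]],
  ],
  jaw=25,
)

```text
time_s: 13.5
position: [0.471, -0.212, 0.0238]
tool_rot: [[0.896, 0.444, 0.001], [0.444, -0.896, -0.001], [0.001, 0.001, -1.0]]
ft_force: [-0.6, 2.3, 5.2]
grip_width: 0.0487
gripper_force: 41.4
```

```bash
python3 go.py 639.2 11.5 100;  python3 - <<'E'
from rig import get_image
import cv2
cv2.imwrite("pics/s3.png",get_image("side")["img"][150:330,160:400,::-1].repeat(3,0).repeat(3,1))
E
```

```text
t 13.5 p [ 471.  -212.    23.8] yaw y [ 0.444 -0.896  0.001] w 0.0487 q6 26
[639.2  11.5 100. ] [ 0.833 -0.419 -0.254]
```

View pics/s3.png

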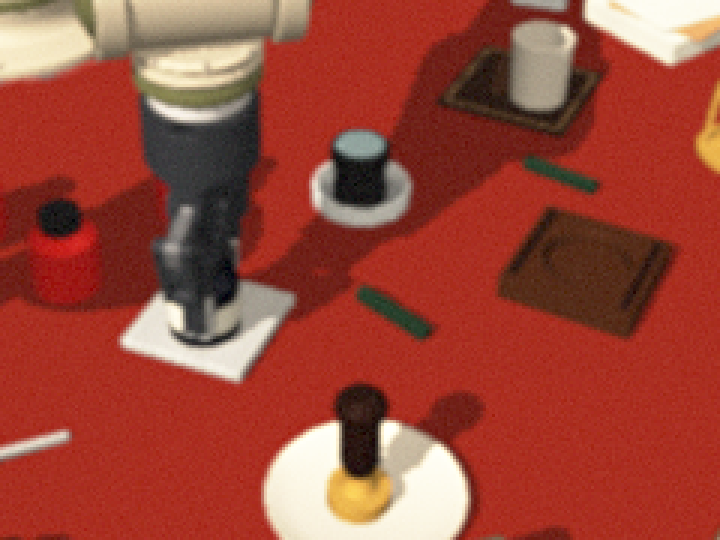

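The side view shows the bottle held on the plate, the loupe in the tin and the cup upright on the pad. I'll lift the bottle, carry it, and re-measure the empty well.

Emit:
step_arm(
  targets=[
    [[0,0,-0.07],[0,0,0]],
    [[0,0,-0.15],[0,0,0]],
    [[0.03,-0.015,-0.2],[0,0,0]],
    [[0.12,-0.06,-0.2],[0,0,0]],
    [[0.22,-0.11,-0.2],[0,0,0]],
    [[0.32,-0.16,-0.2],[0,0,0]],
    [[0.42,-0.21,-0.2],[0,0,0]],
    [[0.5,-0.25,-0.2],[0,0,0]],
    [[0.55,-0.275,-0.2],[0,0,0]],
    [[0.55,-0.275,-0.2],[0,0,0]],
  ],
)

```text
time_s: 14.38
position: [0.5833, -0.0622, 0.0829]
tool_rot: [[0.895, 0.447, 0.001], [0.447, -0.895, 0.0], [0.001, 0.0, -1.0]]
ft_force: [-0.5, -0.5, -0.9]
grip_width: 0.0485
gripper_force: 42.4
```

```bash
python3 - <<'E'
from rig import get_image
from h import *
for n in("scene","side"):
    W=cloud(get_image(n))
    for nm,c,r,a,b in(("stand",(.639,.012),.075,.0165,.024),("wellfloor",(.639,.012),.031,.004,.013),("loupe",(.446,-.013),.035,.045,.056),("cup",(.474,.208),.05,.06,.071),("plate",(.463,-.204),.07,.0075,.0135)):
        P=near(W,c,r,a,b);q=(P[:,:2]*1000).astype(np.float32)
        if len(q)>5: print(n,nm,len(q),np.round(cv2.minAreaRect(q)[0],1),np.round(cv2.minAreaRect(q)[1],1),np.round(cv2.minEnclosingCircle(q)[0],1))
E
python3 go.py 639.2 11.5 86
```

```text
scene stand 1270 [638.5  12.1] [102.6 100.2] [639.2  11.9]
scene wellfloor 512 [637.   11.8] [56.  60.2] [638.4  12. ]
scene loupe 112 [438.   -9.9] [43.3 33.6] [442.8 -10.7]
scene cup 140 [474.3 207.6] [52.4 53.1] [473.3 208. ]
scene plate 986 [ 462.9 -204.1] [92.6 89.8] [ 462.5 -205.6]
side stand 920 [638.5  11.5] [101. 104.] [639.1  10.5]
side wellfloor 278 [636.7  17.7] [50.  53.8] [638.   14.8]
side loupe 206 [446.7 -14.4] [44.8 47.7] [446.5 -14.2]
side cup 53 [486.7 213.6] [24.2 52.9] [481.8 211.2]
side plate 1187 [ 463.5 -204.9] [90.7 92.8] [ 464.3 -205.3]
t 14.48 p [581.8 -64.6  82.7] yaw y [ 0.445 -0.896  0.   ] w 0.0486 q6 46
[639.2  11.5  86. ] [ 0.284 -0.142 -0.011]
```

Emit:
step_arm(
  targets=[
    [[0.08,-0.04,0],[0,0,0]],
    [[0.18,-0.09,0],[0,0,0]],
    [[0.26,-0.13,0],[0,0,0]],
    [[0.284,-0.142,0.01],[0,0,0]],
    [[0.284,-0.142,0.06],[0,0,0]],
    [[0.284,-0.142,0.1],[0,0,0]],
    [[0.284,-0.142,0.13],[0,0,0]],
    [[0.284,-0.142,0.15],[0,0,0]],
    [[0.284,-0.142,0.15],[0,0,0]],
    [[0.284,-0.142,0.15],[0,0,0]],
  ],
)

```text
time_s: 15.32
position: [0.6394, 0.0104, 0.0379]
tool_rot: [[0.896, 0.443, -0.0], [0.443, -0.896, -0.0], [-0.0, 0.0, -1.0]]
ft_force: [0.1, 0.1, -0.9]
grip_width: 0.0485
gripper_force: 42.4
```

Emit:
step_arm(
  targets=[
    [[0,0,0.02],[0,0,0]],
    [[0,0,0.035],[0,0,0]],
    [[0,0,0.045],[0,0,0]],
    [[0,0,0.05],[0,0,0]],
    [[0,0,0.054],[0,0,0]],
    [[0,0,0.054],[0,0,0]],
    [[0,0,0.054],[0,0,0]],
  ],
)

```text
time_s: 15.9
position: [0.6394, 0.0111, 0.0218]
tool_rot: [[0.896, 0.444, 0.0], [0.444, -0.896, -0.0], [0.0, 0.0, -1.0]]
ft_force: [-2.4, -0.1, 1.9]
grip_width: 0.0487
gripper_force: 42.7
```

Emit:
step_arm(
  targets=[
    [[0,0,0.003],[0,0,0]],
    [[0,0,0.003],[0,0,0]],
    [[0,0,0.003],[0,0,0]],
  ],
)

```text
time_s: 16.15
position: [0.6394, 0.0111, 0.0218]
tool_rot: [[0.896, 0.444, 0.0], [0.444, -0.896, -0.0], [0.0, 0.0, -1.0]]
ft_force: [-5.2, 0.8, 10.0]
grip_width: 0.0487
gripper_force: 43.5
```

Emit:
step_arm(
  targets=[
    [[0,0,-0.005],[0,0,0]],
    [[0,0,-0.005],[0,0,0]],
    [[0,0,-0.005],[0,0,0]],
    [[0,0,-0.005],[0,0,0]],
    [[0,0,-0.005],[0,0,0]],
    [[0,0,-0.005],[0,0,0]],
    [[0,0,-0.005],[0,0,0]],
    [[0,0,-0.1],[0,0,0]],
    [[0,0,-0.22],[0,0,0]],
    [[0,0,-0.34],[0,0,0]],
  ],
  jaw=85,
)

```text
time_s: 16.98
position: [0.639, 0.0111, 0.1232]
tool_rot: [[0.896, 0.444, -0.002], [0.444, -0.896, 0.0], [-0.002, -0.001, -1.0]]
ft_force: [0.9, -0.3, 0.6]
grip_width: 0.085
gripper_force: 0.0
```

```bash
python3 go.py 647.2 -267 145
```

```text
t 16.98 p [639.   11.1 123.2] yaw y [ 0.444 -0.896 -0.001] w 0.085 q6 54
[ 647.2 -267.   145. ] [-0.387  0.843 -0.073]
```

Emit:
step_arm(
  targets=[
    [[-0.05,0.11,-0.06],[0,0,0]],
    [[-0.11,0.24,-0.06],[0,0,0]],
    [[-0.17,0.37,-0.06],[0,0,0]],
    [[-0.23,0.5,-0.06],[0,0,0]],
    [[-0.29,0.63,-0.06],[0,0,0]],
    [[-0.35,0.76,-0.06],[0,0,0]],
    [[-0.387,0.843,-0.06],[0,0,0]],
    [[-0.387,0.843,-0.06],[0,0,0]],
    [[-0.387,0.843,-0.06],[0,0,0]],
    [[-0.387,0.843,-0.06],[0,0,0]],
  ],
)

```text
time_s: 17.82
position: [0.6476, -0.2666, 0.1403]
tool_rot: [[0.896, 0.444, -0.0], [0.444, -0.896, 0.001], [-0.0, -0.001, -1.0]]
ft_force: [1.1, 1.2, -0.6]
grip_width: 0.0846
gripper_force: 0.0
```

```bash
python3 go.py 647.2 -267 38;  python3 - <<'E'
from rig import get_image
from h import *
cv2.imwrite("pics/w4.png",get_image("wrist")["img"][:,:,::-1])
T=np.array([[.896,.444],[.444,-.896]])
for n in("scene","side"):
    W=cloud(np.load(n+"0.npz"))
    m=(W[...,2]>.02);P=W[m];r=(P[:,:2]-[.6472,-.267])@T*1000
    k=(abs(r[:,0])<70)&(abs(r[:,1])<100)&(np.hypot(*r.T)>25)
    print(n,k.sum(),r[k].min(0) if k.any() else'',r[k].max(0) if k.any() else'',P[k][:,2].max() if k.any() else'')
E
```

```text
t 17.82 p [ 647.6 -266.6  140.3] yaw y [ 0.444 -0.896 -0.001] w 0.0846 q6 32
[ 647.2 -267.    38. ] [-0.002  0.001  0.341]
scene 311 [ 0.55644256 61.70018851] [69.95056859 99.96700436] 0.06563691550927458
side 377 [ 7.41566245 63.68097908] [69.9706707  99.94606849] 0.06297081435179941
```

View pics/w4.png

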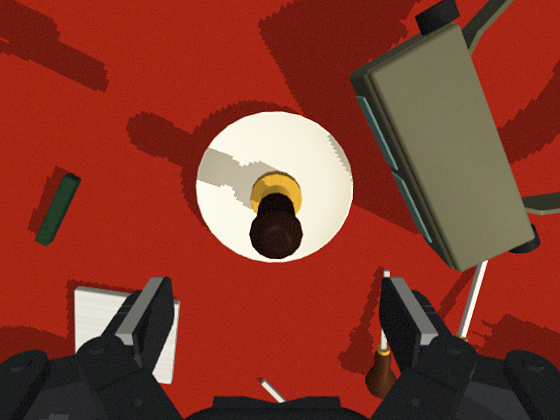

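The seal is at (275,205), centred. The visor stands close to the right finger, so I'll open the jaw to only 55 mm for the descent.

Emit:
step_arm(
  targets=[
    [[0,0,0],[0,0,0]],
    [[0,0,0],[0,0,0]],
    [[0,0,0],[0,0,0]],
    [[0,0,0.06],[0,0,0]],
    [[0,0,0.15],[0,0,0]],
    [[0,0,0.23],[0,0,0]],
    [[0,0,0.3],[0,0,0]],
    [[0,0,0.345],[0,0,0]],
    [[0,0,0.345],[0,0,0]],
    [[0,0,0.345],[0,0,0]],
  ],
  jaw=55,
)

```text
time_s: 18.7
position: [0.6477, -0.2667, 0.037]
tool_rot: [[0.896, 0.444, -0.001], [0.444, -0.896, 0.0], [-0.0, -0.001, -1.0]]
ft_force: [0.1, -0.5, 0.6]
grip_width: 0.0552
gripper_force: 0.0
```

Emit:
step_arm(
  targets=[
    [[0,0,0],[0,0,0]],
    [[0,0,0],[0,0,0]],
    [[0,0,0],[0,0,0]],
    [[0,0,0],[0,0,0]],
    [[0,0,0],[0,0,0]],
    [[0,0,0],[0,0,0]],
    [[0,0,0],[0,0,0]],
    [[0,0,0],[0,0,0]],
    [[0,0,0],[0,0,0]],
    [[0,0,0],[0,0,0]],
  ],
  jaw=5,
)

```text
time_s: 19.53
position: [0.648, -0.2669, 0.0387]
tool_rot: [[0.896, 0.444, 0.002], [0.444, -0.896, -0.001], [0.001, 0.001, -1.0]]
ft_force: [-1.5, 3.0, 6.1]
grip_width: 0.0263
gripper_force: 37.2
```

```bash
python3 go.py 463.2 -204.5 100
```

```text
t 19.53 p [ 648.  -266.9   38.7] yaw y [ 0.444 -0.896  0.001] w 0.0263 q6 32
[ 463.2 -204.5  100. ] [-0.459 -0.46  -0.206]
```

Emit:
step_arm(
  targets=[
    [[0,0,-0.07],[0,0,0]],
    [[0,0,-0.14],[0,0,0]],
    [[-0.02,-0.02,-0.18],[0,0,0]],
    [[-0.09,-0.09,-0.18],[0,0,0]],
    [[-0.17,-0.17,-0.18],[0,0,0]],
    [[-0.25,-0.25,-0.18],[0,0,0]],
    [[-0.33,-0.33,-0.18],[0,0,0]],
    [[-0.4,-0.4,-0.18],[0,0,0]],
    [[-0.45,-0.45,-0.18],[0,0,0]],
    [[-0.459,-0.46,-0.18],[0,0,0]],
  ],
)

```text
time_s: 20.37
position: [0.46, -0.2031, 0.0914]
tool_rot: [[0.896, 0.443, -0.002], [0.443, -0.896, 0.001], [-0.001, -0.002, -1.0]]
ft_force: [0.3, -0.9, -2.0]
grip_width: 0.0262
gripper_force: 38.6
```

Emit:
step_arm(
  targets=[
    [[0,0,0],[0,0,0]],
    [[0,0,0.03],[0,0,0]],
    [[0,0,0.07],[0,0,0]],
    [[0,0,0.11],[0,0,0]],
    [[0,0,0.135],[0,0,0]],
    [[0,0,0.15],[0,0,0]],
    [[0,0,0.155],[0,0,0]],
    [[0,0,0.16],[0,0,0]],
    [[0,0,0.165],[0,0,0]],
    [[0,0,0.165],[0,0,0]],
  ],
)

```text
time_s: 21.2
position: [0.4637, -0.2047, 0.0428]
tool_rot: [[0.896, 0.444, 0.002], [0.444, -0.896, -0.001], [0.001, 0.002, -1.0]]
ft_force: [-0.1, 2.6, 5.1]
grip_width: 0.0262
gripper_force: 39.2
```

Emit:
step_arm(
  targets=[
    [[0,0,0.002],[0,0,0]],
    [[0,0,0.002],[0,0,0]],
  ],
)

```text
time_s: 21.37
position: [0.4638, -0.2046, 0.0427]
tool_rot: [[0.896, 0.444, 0.003], [0.444, -0.896, -0.001], [0.002, 0.002, -1.0]]
ft_force: [-1.2, 3.2, 10.4]
grip_width: 0.0262
gripper_force: 39.6
```

Emit:
step_arm(
  targets=[
    [[0,0,-0.003],[0,0,0]],
    [[0,0,-0.003],[0,0,0]],
    [[0,0,-0.003],[0,0,0]],
    [[0,0,-0.003],[0,0,0]],
    [[0,0,-0.003],[0,0,0]],
    [[0,0,-0.003],[0,0,0]],
    [[0,0,-0.003],[0,0,0]],
    [[0,0,-0.1],[0,0,0]],
    [[0,0,-0.22],[0,0,0]],
    [[0,0,-0.34],[0,0,0]],
  ],
  jaw=85,
)

```text
time_s: 22.2
position: [0.4625, -0.2042, 0.1438]
tool_rot: [[0.896, 0.444, -0.002], [0.444, -0.896, 0.001], [-0.001, -0.002, -1.0]]
ft_force: [-0.8, -0.7, 1.4]
grip_width: 0.0848
gripper_force: 0.0
```

```bash
python3 go.py 474.3 207.6 145
```

```text
t 22.2 p [ 462.5 -204.2  143.8] yaw y [ 0.444 -0.896 -0.002] w 0.0848 q6 26
[474.3 207.6 145. ] [ 0.644 -1.213 -0.002]
```

Emit:
step_arm(
  targets=[
    [[0.5,-0.96,0],[0,0,0]],
    [[0.5,-0.96,0],[0,0,0]],
    [[0.5,-0.96,0],[0,0,0]],
    [[0.5,-0.96,0],[0,0,0]],
    [[0.5,-0.96,0],[0,0,0]],
    [[0.5,-0.96,0],[0,0,0]],
    [[0.5,-0.96,0],[0,0,0]],
    [[0.5,-0.96,0],[0,0,0]],
    [[0.5,-0.96,0],[0,0,0]],
    [[0.5,-0.96,0],[0,0,0]],
  ],
)

```text
time_s: 23.03
position: [0.4693, 0.1214, 0.1429]
tool_rot: [[0.895, 0.447, -0.0], [0.447, -0.895, -0.0], [-0.0, 0.0, -1.0]]
ft_force: [0.5, -0.7, 0.0]
grip_width: 0.0853
gripper_force: 0.0
```

Emit:
step_arm(
  targets=[
    [[0.08,-0.13,0],[0,0,0]],
    [[0.144,-0.253,0],[0,0,0]],
    [[0.144,-0.253,0],[0,0,0]],
    [[0.144,-0.253,0],[0,0,0]],
    [[0.144,-0.253,0],[0,0,0]],
  ],
)

```text
time_s: 23.45
position: [0.4748, 0.2061, 0.1428]
tool_rot: [[0.896, 0.443, -0.0], [0.443, -0.896, -0.001], [-0.001, 0.0, -1.0]]
ft_force: [-0.5, -1.1, 0.4]
grip_width: 0.0848
gripper_force: 0.0
```

```bash
python3 go.py 474.3 207.6 26;  python3 - <<'E'
from rig import get_image
import cv2
cv2.imwrite("pics/w5.png",get_image("wrist")["img"][:,:,::-1])
E
```

```text
t 23.45 p [474.8 206.1 142.8] yaw y [ 0.443 -0.896  0.   ] w 0.0848 q6 74
[474.3 207.6  26. ] [ 0.001 -0.005  0.389]
```

View pics/w5.png

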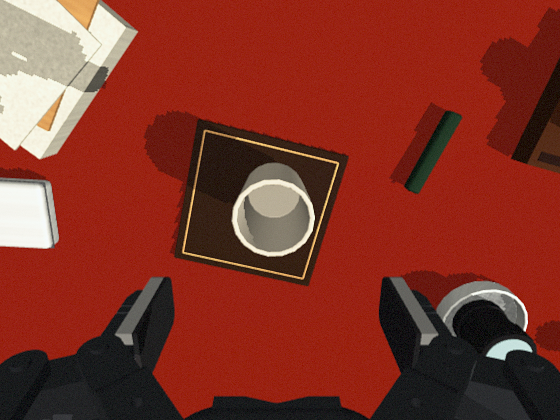

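The cup stands upright on the pad at (273,217), between the fingers. Descend and grasp.

Emit:
step_arm(
  targets=[
    [[0,0,0.1],[0,0,0]],
    [[0,0,0.2],[0,0,0]],
    [[0,0,0.28],[0,0,0]],
    [[0,0,0.34],[0,0,0]],
    [[0,0,0.385],[0,0,0]],
    [[0,0,0.385],[0,0,0]],
    [[0,0,0.385],[0,0,0]],
  ],
)

```text
time_s: 24.08
position: [0.4748, 0.206, 0.0275]
tool_rot: [[0.897, 0.442, -0.001], [0.442, -0.897, -0.0], [-0.001, -0.0, -1.0]]
ft_force: [-0.9, 0.3, 1.3]
grip_width: 0.0851
gripper_force: 0.0
```

Emit:
step_arm(
  targets=[
    [[0,0,0],[0,0,0]],
    [[0,0,0],[0,0,0]],
    [[0,0,0],[0,0,0]],
    [[0,0,0],[0,0,0]],
    [[0,0,0],[0,0,0]],
    [[0,0,0],[0,0,0]],
    [[0,0,0],[0,0,0]],
    [[0,0,0],[0,0,0]],
    [[0,0,0],[0,0,0]],
  ],
  jaw=25,
)

```text
time_s: 24.83
position: [0.4752, 0.2075, 0.0287]
tool_rot: [[0.896, 0.444, 0.002], [0.444, -0.896, 0.0], [0.002, 0.001, -1.0]]
ft_force: [-1.5, 0.1, 6.5]
grip_width: 0.052
gripper_force: 40.8
```

```bash
python3 go.py 648.9 -264 100
```

```text
t 24.83 p [475.2 207.5  28.7] yaw y [ 0.444 -0.896  0.001] w 0.052 q6 74
[ 648.9 -264.   100. ] [-0.178  1.665 -0.237]
```

Emit:
step_arm(
  targets=[
    [[0,0,-0.08],[0,0,0]],
    [[0,0,-0.17],[0,0,0]],
    [[0,0.03,-0.26],[0,0,0]],
    [[-0.01,0.12,-0.3],[0,0,0]],
    [[-0.02,0.23,-0.3],[0,0,0]],
    [[-0.035,0.35,-0.3],[0,0,0]],
    [[-0.05,0.47,-0.3],[0,0,0]],
    [[-0.065,0.59,-0.3],[0,0,0]],
    [[-0.075,0.71,-0.3],[0,0,0]],
    [[-0.09,0.83,-0.3],[0,0,0]],
  ],
)

```text
time_s: 25.67
position: [0.5612, -0.0296, 0.1179]
tool_rot: [[0.896, 0.444, 0.0], [0.444, -0.896, -0.0], [0.0, 0.0, -1.0]]
ft_force: [0.9, 0.7, -1.5]
grip_width: 0.0521
gripper_force: 42.9
```

Emit:
step_arm(
  targets=[
    [[-0.01,0.12,0],[0,0,0]],
    [[-0.025,0.24,0],[0,0,0]],
    [[-0.035,0.36,0],[0,0,0]],
    [[-0.05,0.48,0],[0,0,0]],
    [[-0.06,0.6,0],[0,0,0]],
    [[-0.075,0.71,0],[0,0,0]],
    [[-0.085,0.8,0],[0,0,0]],
    [[-0.088,0.835,0],[0,0,0]],
    [[-0.088,0.835,0],[0,0,0]],
    [[-0.088,0.835,0],[0,0,0]],
  ],
)

```text
time_s: 26.5
position: [0.6481, -0.264, 0.1172]
tool_rot: [[0.896, 0.443, -0.001], [0.443, -0.896, 0.001], [-0.0, -0.001, -1.0]]
ft_force: [-0.1, 0.3, -1.1]
grip_width: 0.0522
gripper_force: 42.9
```

```bash
python3 go.py 648.9 -264 31
```

```text
t 26.5 p [ 648.1 -264.   117.2] yaw y [ 0.443 -0.896 -0.001] w 0.0522 q6 32
[ 648.9 -264.    31. ] [0.003 0.002 0.287]
```

Emit:
step_arm(
  targets=[
    [[0.002,0,0.05],[0,0,0]],
    [[0.002,0,0.12],[0,0,0]],
    [[0.002,0,0.19],[0,0,0]],
    [[0.002,0,0.24],[0,0,0]],
    [[0.002,0,0.26],[0,0,0]],
    [[0.002,0,0.27],[0,0,0]],
    [[0.002,0,0.277],[0,0,0]],
    [[0.002,0,0.284],[0,0,0]],
    [[0.002,0,0.288],[0,0,0]],
    [[0.002,0,0.288],[0,0,0]],
  ],
)

```text
time_s: 27.33
position: [0.6491, -0.2638, 0.0316]
tool_rot: [[0.896, 0.444, 0.001], [0.444, -0.896, -0.0], [0.0, 0.001, -1.0]]
ft_force: [0.3, 0.4, -2.4]
grip_width: 0.0516
gripper_force: 42.9
```

Emit:
step_arm(
  targets=[
    [[0,0,0.003],[0,0,0]],
    [[0,0,0.005],[0,0,0]],
    [[0,0,0.005],[0,0,0]],
    [[0,0,0.005],[0,0,0]],
  ],
)

```text
time_s: 27.67
position: [0.6493, -0.2638, 0.0308]
tool_rot: [[0.896, 0.444, 0.001], [0.444, -0.896, -0.001], [0.001, 0.001, -1.0]]
ft_force: [-2.3, 2.3, 5.7]
grip_width: 0.0522
gripper_force: 43.4
```

Contact. Release with a limited opening because of the visor, then retreat upward.

Emit:
step_arm(
  targets=[
    [[0,0,0],[0,0,0]],
    [[0,0,-0.002],[0,0,0]],
    [[0,0,-0.002],[0,0,0]],
    [[0,0,-0.002],[0,0,0]],
    [[0,0,-0.002],[0,0,0]],
    [[0,0,-0.002],[0,0,0]],
    [[0,0,-0.05],[0,0,0]],
    [[0,0,-0.15],[0,0,0]],
    [[0,0,-0.27],[0,0,0]],
    [[0,0,-0.4],[0,0,0]],
  ],
  jaw=68,
)

```text
time_s: 28.5
position: [0.6484, -0.2634, 0.1499]
tool_rot: [[0.896, 0.444, -0.002], [0.444, -0.896, 0.001], [-0.001, -0.002, -1.0]]
ft_force: [-0.2, -0.6, 0.1]
grip_width: 0.0679
gripper_force: 0.0
```

Emit:
step_arm(
  targets=[
    [[-0.1,0,-0.1],[0,0,0]],
    [[-0.25,0,-0.2],[0,0,0]],
    [[-0.4,0,-0.3],[0,0,0]],
    [[-0.55,0,-0.3],[0,0,0]],
    [[-0.6,0,-0.3],[0,0,0]],
    [[-0.6,0,-0.3],[0,0,0]],
    [[-0.6,0,-0.3],[0,0,0]],
    [[-0.6,0,-0.3],[0,0,0]],
  ],
)

```text
time_s: 29.17
position: [0.4879, -0.3435, 0.2395]
tool_rot: [[0.896, 0.444, 0.0], [0.444, -0.896, 0.0], [0.0, -0.0, -1.0]]
ft_force: [-0.5, -0.7, 0.0]
grip_width: 0.068
gripper_force: 0.0
```

```bash
python3 - <<'E'
from rig import get_image
from h import *
for n in("scene","side"):
    d=get_image(n);W=cloud(d);cv2.imwrite(f"pics/end_{n}.png",cv2.resize(d["img"][:,:,::-1],(784,588),interpolation=cv2.INTER_CUBIC))
    for nm,c,r,a,b in(("bottlecap",(.639,.0115),.03,.065,.08),("bottlebody",(.639,.0115),.035,.025,.05),("loupe",(.446,-.013),.035,.045,.056),("cup",(.649,-.264),.05,.06,.072),("sealknob",(.463,-.2045),.04,.085,.105),("ring",(.64,.255),.06,.055,.065)):
        P=near(W,c,r,a,b);q=(P[:,:2]*1000).astype(np.float32)
        if len(q)>5: print(n,nm,len(q),"ztop",P[:,2].max().round(3),np.round(cv2.minAreaRect(q)[0],1),np.round(cv2.minAreaRect(q)[1],1),np.round(cv2.minEnclosingCircle(q)[0],1))
E
```

```text
scene bottlecap 171 ztop 0.078 [636.6   9.8] [30.  27.5] [636.9   9.6]
scene bottlebody 134 ztop 0.05 [652.1  10.7] [19.7 47.9] [643.6  10.2]
scene loupe 254 ztop 0.056 [445.9 -14.1] [45.3 44.9] [444.8 -14.3]
scene cup 194 ztop 0.071 [ 647.4 -263.3] [53.9 52.3] [ 646.9 -262.2]
scene sealknob 129 ztop 0.102 [ 464.9 -203.7] [29.5 30.2] [ 463.8 -204.2]
scene ring 234 ztop 0.064 [658.2 251.4] [66.9 67.7] [657.5 250.6]
side bottlecap 141 ztop 0.076 [637.3   7.9] [29.7 31.3] [637.1   8.9]
side bottlebody 223 ztop 0.05 [640.6  -3.1] [50.7 27.8] [636.8   6.7]
side loupe 200 ztop 0.054 [446.3 -13.8] [45.  45.6] [446.6 -14.6]
side cup 296 ztop 0.07 [ 647.8 -264.1] [52.3 53.5] [ 647.8 -263.3]
side sealknob 150 ztop 0.1 [ 465.2 -206.2] [30.2 27. ] [ 464.3 -205.3]
side ring 132 ztop 0.063 [657.1 250.8] [66.3 67.6] [656.8 249.4]
```

View pics/end_scene.png

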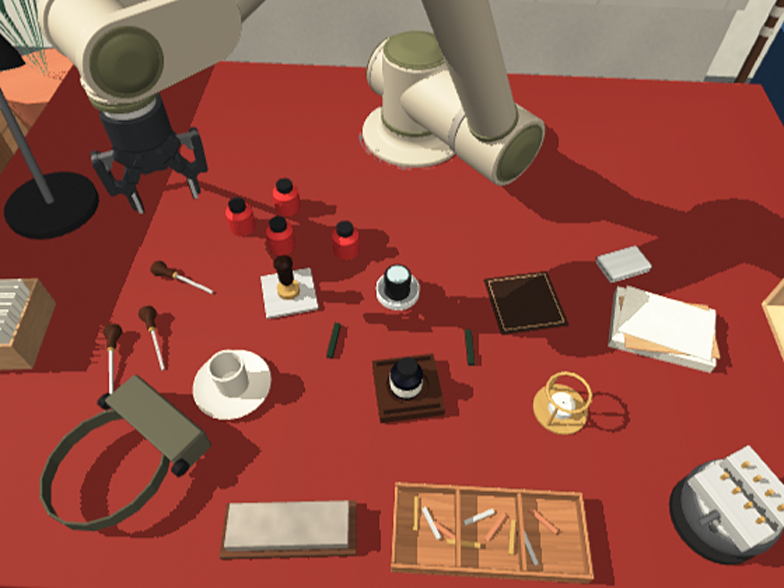

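View pics/end_side.png

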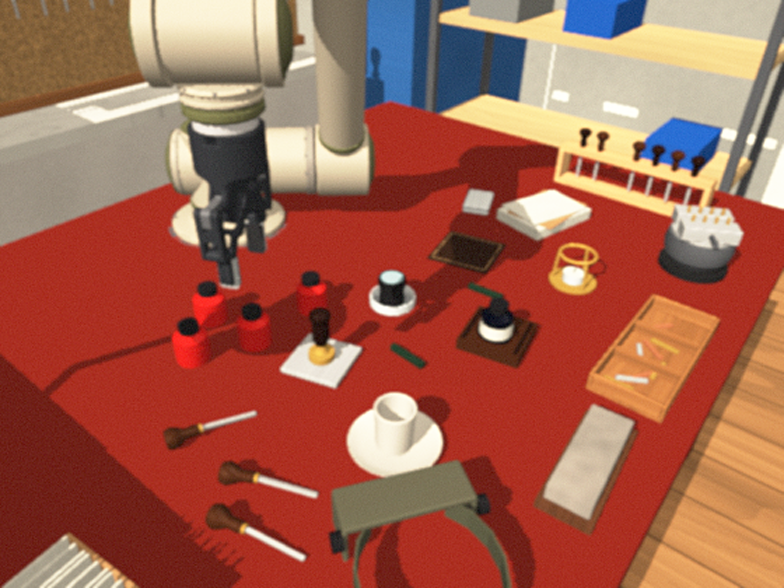

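Both views show all four things upright on their own places: cup (228,375), seal (286,280), loupe (398,285), bottle (407,380). Each measures within about 3 mm of centre, and the burner has not moved. Handing in.

```bash
python3 -c "
from rig import close_job
print(close_job())"
```

```text
the job is handed in; nothing more can be done
None
```

The job is handed in: the ink bottle, water cup, wax seal and loupe each stand upright on their own places, within about 3 mm of centre by the last camera check, and the wax burner did not move; the hand-in returned no verdict.

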